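# Roll a ground shaft into the inspection V-blocks and set it against the end stop

### The arm

A 6-joint arm with a two-finger parallel gripper is mounted at the origin on the work surface. World frame = base frame: x ahead of the robot, y to its left, z up, the work surface at z = 0. Lengths are in m, angles in rad, forces in N, time in s.
With the tool pointing down it reaches from about 0.35 to 0.775 m from the base axis. Payload 7.3 kg.
Tool frame: the origin (TCP) lies between the finger pads; the fingertips stand ahead of it and the grasp point (between the pads) lies 6 mm ahead of it (robot.tip_extent is the x of the fingertips in the tool frame, in m); x points along the fingers, z is the direction in which the jaws open and shut, and the axes are right-handed (so a half turn about x gives the same grasp; the last joint's range is limited). The gripper opens to 92 mm and grips with 3 to 60 N. Pads are 19 mm wide; open, the fingers measure 130 mm over their backs; the gripper's body (75 mm by 190 mm) begins 47 mm behind the grasp point.
Start: joints at [-1.374, 0.342, 1.524, -0, 1.275, -0.146], TCP at [0.176, -0.494, 0.252] pointing down, gripper open.
Joint ranges: [-2.53, 2.53], [-0.77, 2.02], [0.04, 2.7], [-1, 4.14], [0.28, 2.66], [-3.11, 3.11]. Speed limits (rad/s): [2.57, 2.57, 3.14, 3.14, 3.14, 3.14].

### API

Orientations are given as [roll, pitch, yaw] about the fixed x, y, z axes, in that order (R = Rz(yaw) Ry(pitch) Rx(roll)).
In Python, from cell import robot gives the robot as it stands. The module is installed in compiled form; this text tells all that it offers.
- The arm moves only by the shell command python3 -m creep 'ROWS' [FORCE]. ROWS is JSON, a list of rows, each an object with "translation": the shift along the tool's x, y, z in m, a list of three; "twist": the turn, a rotation vector about the tool's x, y, z in rad, a list of three; "hand": the opening in per cent of the stroke, from 0 (shut) to 100 (fully open). A call has 1 to 5 rows; each row is the pose to reach, as a shift and turn from the pose measured when the call began, along the tool's axes at that moment; what a row does not reach only later rows make up. A row lasts 1/10 s, in which the tool goes at most 50 mm and 8.59 degrees, less where a joint would pass 70% of its speed; a pose out of reach is approached as far as the arm can. A call with a gripper value outside its range is refused whole. The fingers move at their own pace and stop on an object; FORCE is the grip in N (left out, the last holds). Time passes only in rows, so rows that repeat a pose let the fingers close. It gives the time, the measured TCP pose, the force and the opening at its end, in the units of the state.
- robot.observe(): the state, without advancing time (a new reading comes with each control period).
- robot.read_camera(name): name is "side" or "top"; returns the picture (420x560x3 uint8, blue, green, red); there is no depth.
- robot.calibration(name): a dict with "intrinsics" (3x3 intrinsics, pixels), "dist" ([k1, k2, p1, p2, k3] as OpenCV has them; the pictures are not rectified), "cam_to_world" (4x4, takes a point from camera to world coordinates). Camera axes: x right, y up, looking along -z (the intrinsics and any distortion apply to the point x, -y, -z); pixel columns grow to the right and rows downward; lengths in m; the calibration is good to about 2 mm. A picture is of the moment at which its call begins. calibration takes no time and is no camera call.
- robot.hand_in(): hands the job in, once; it reports no verdict.
The state is a dict: "time": time; "qpos": joint angles; "qvel": joint speeds; "joint_efforts": joint torques, N m; "tool_pos": TCP position; "tool_rot": TCP orientation; "contact_force": force on the tool from outside, world axes, zero at the start; "torque": the same for the moment, N m; "opening": finger opening in m.
Only numpy, scipy, OpenCV 4.12 (cv2) and the standard library are available. Lean on these libraries where they do the work, as an engineer would, in place of code of your own. Each camera call takes 0.05 s, during which the arm holds its last target. There are 200 camera calls.

### The job

Roll the steel shaft by its side along the roll-on table of the inspection fixture until it drops into the pair of V-blocks, then push it endwise along the Vs until its end face rests against the pin of the end stop. Push gently with the fingers only: never grip, lift or carry the shaft, and leave the gauges and other things on the bench where they stand.

Things in the scene. Friction and masses are not known exactly. Their poses are not given: they have to be found in the camera images.
- shaft: Plain round ground steel shaft, 30 mm in diameter, 150 mm long, about 0.75 kg, lying on the roll-on table roughly parallel to the V-blocks. Origin: the middle of the shaft, on its axis. Own x runs along the shaft (both ends alike); own y and z turn with it as it rolls. Left alone it stays put; pushed, it rolls easily and soon stops.
- v_center (a point): Where the middle of the axis of the seated shaft lies, half-way between the two fixed V-blocks, 61 mm above the bench. +x is the level direction of rolling, from table to V-blocks; y runs along the Vs; z up. Steel blocks, each 64 mm in x, 36 mm in y, centred 38 mm either side in y; 90 degree Vs, 28 mm wide, 14 mm deep, open upwards; tops 54 mm above the bench.
- table_center (a point): Middle of the roll-on table's flat top: fixed aluminium plate, 164 mm in x, 200 mm in y, 54 mm above the bench, flush with the V-block tops and butting against the blocks, with a lip 6 mm high along its -x edge. Same axes as v_center, which lies 114 mm away in +x. The grey base plate below is 14 mm thick; beside the V-blocks in y only the stop and the seat cover stand on it.
- stop_anvil (a point): End stop: fixed dark steel post, 40 x 12 mm, top 80 mm above the bench, 111 mm from v_center at one end of the V line (+y or -y). A 12 mm pin passes through it along the V line at the seated shaft's axis, with a flat face 12 mm either side of this point, the middle of the pin. A seated shaft against it has its middle 87 mm from this point. Same axes as v_center.
- seat_cover: Low dark steel plate, 40 x 30 mm, top 18 mm above the bench, fixed on the base plate at the end of the V line that has no stop. Origin on the bench level under its middle.
- ring_gauge: Bystander, loose: steel ring gauge lying flat on the bench beside the fixture, 60 mm across, 20 mm high. Origin at the centre of its underside.
- plug_gauge: Bystander, loose: steel plug gauge standing on the bench beside the fixture, 28 mm in diameter below, 18 mm handle above, 95 mm tall. Origin at the centre of its underside.
- lens_barrel: Bystander, loose: black barrel with two brass bands standing on the bench beside the fixture, 32 mm in diameter, 85 mm tall. Origin at the centre of its underside.
- oil_bottle: Bystander, loose: small oil bottle standing on the bench beside the fixture, 36 mm in diameter, 85 mm tall. Origin at the centre of its underside.
Not all that is in view belongs to the job. What is shaped like the shaft but brown, orange or pink is not meant.

How it is judged:
By the outcome, as a careful person would: the job done as asked, in the order asked, and still so for the second after the job is handed in, with the robot touching nothing.
It also fails if it takes over 45 s, if anything falls off the work surface, if the arm or the gripper's body presses on something with over 40 N, if the wrist force passes 120 N, or if a joint passes its speed limit or range.

## Working session

There is one attempt and no reset: what is moved stays moved. The work goes in short steps, Python scripts to look and compute and a shell command to move; the robot and the scene stay as the last step left them, time stands still between calls to the robot, and variables do not carry over. Pictures are saved under pics/ and viewed, about 8 in all and at most 12, crops included, and the job is handed in when it is done.

```bash
mkdir -p pics
cat > h.py <<'E'
import cv2, numpy as np
from cell import robot
from scipy.spatial.transform import Rotation as R
def cal(n):
    c=robot.calibration(n); return np.array(c["intrinsics"],float),np.array(c["dist"],float),np.array(c["cam_to_world"],float)
def ray(n,uv):
    K,d,T=cal(n); p=cv2.undistortPoints(np.array([[uv]],float),K,d)[0,0]
    return T[:3,3],T[:3,:3]@np.array([p[0],-p[1],-1])
def onz(n,uv,z):
    o,v=ray(n,uv); return o+v*(z-o[2])/v[2]
def proj(n,P):
    K,d,T=cal(n); q=(np.asarray(P,float)-T[:3,3])@T[:3,:3]; q=q*[1,-1,-1]
    return cv2.projectPoints(q.reshape(-1,1,3),np.zeros(3),np.zeros(3),K,d)[0][:,0]
def snap(n,f):
    i=robot.read_camera(n); cv2.imwrite(f"pics/{f}.png",i); return i
def totool(dw):
    return R.from_euler('xyz',robot.observe()["tool_rot"]).as_matrix().T@np.asarray(dw)
E
python3 - <<'E'
from h import *
snap("top","top0");snap("side","side0")
for n in("top","side"): print(n,cal(n))
print(robot.observe(),robot.tip_extent)
E
```

```text
top (array([[409.54186487,   0.        , 281.21207741],
       [  0.        , 409.54186487, 209.14738172],
       [  0.        ,   0.        ,   1.        ]]), array([-0.04991912,  0.        ,  0.        ,  0.        ,  0.        ]), array([[-0.06897103,  0.97524346, -0.2101028 ,  0.43744015],
       [-0.99760184, -0.06619991,  0.02020246, -0.02986517],
       [ 0.00579354,  0.21099232,  0.97747055,  0.90402372],
       [ 0.        ,  0.        ,  0.        ,  1.        ]]))
side (array([[493.82312546,   0.        , 281.72162772],
       [  0.        , 493.82312546, 205.62291361],
       [  0.        ,   0.        ,   1.        ]]), array([-0.09001846,  0.        ,  0.        ,  0.        ,  0.        ]), array([[ 0.97680798,  0.11519907, -0.18048639,  0.38468396],
       [-0.21318666,  0.60175752, -0.76970081, -1.06153626],
       [ 0.01994023,  0.79032719,  0.61236045,  0.87218839],
       [ 0.        ,  0.        ,  0.        ,  1.        ]]))
{'time': 0.1, 'qpos': array([-1.37399566e+00,  3.42629212e-01,  1.52492705e+00,  5.99230248e-06,
        1.27541221e+00, -1.46001592e-01]), 'qvel': array([-0.00352205, -0.00221829, -0.00266882,  0.00110263, -0.00101332,
       -0.00124008]), 'joint_efforts': array([ 2.13184561e-03, -4.32004058e+01, -2.44694942e+01,  7.19566480e-02,
        5.26614266e-02, -6.42756709e-05]), 'tool_pos': array([ 0.17642243, -0.4941131 ,  0.25112487]), 'tool_rot': array([2.99142602, 1.5694205 , 1.7634302 ]), 'contact_force': array([-0.5774426 ,  0.17557107,  0.00549862]), 'torque': array([-0.04300626, -0.05540096,  0.04133247]), 'opening': 0.09188387804966348} 0.025
```

View pics/top0.png

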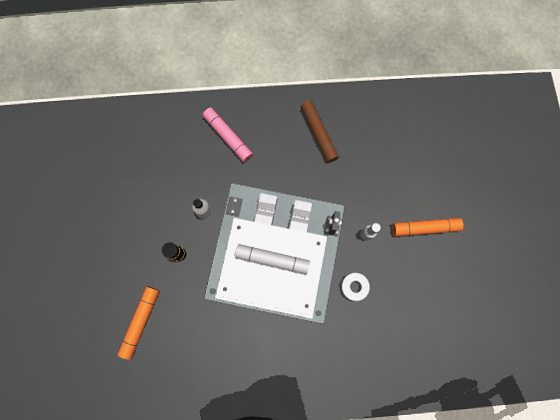

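View pics/side0.png

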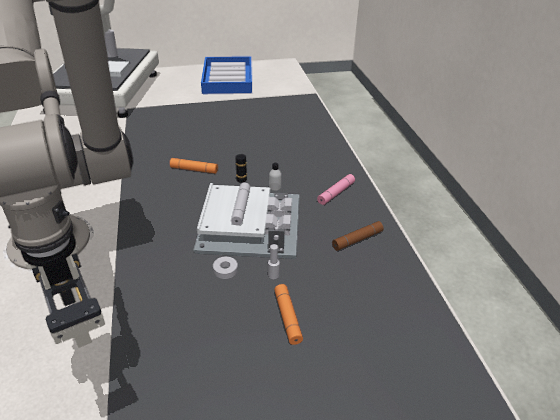

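Run:
```python
from h import *
i=cv2.imread("pics/top0.png")[175:335,190:390]
j=cv2.imread("pics/side0.png")[150:290,180:320]
a=cv2.resize(i,None,fx=3,fy=3,interpolation=2); b=cv2.resize(j,None,fx=2,fy=2,interpolation=2)
b=cv2.resize(j,(200,200),interpolation=2)
c=np.zeros((480,800,3),np.uint8);c[:,:600]=a;c[:200,600:]=b
cv2.imwrite("pics/crop0.png",c)
```

```text
(no output)
```

View pics/crop0.png

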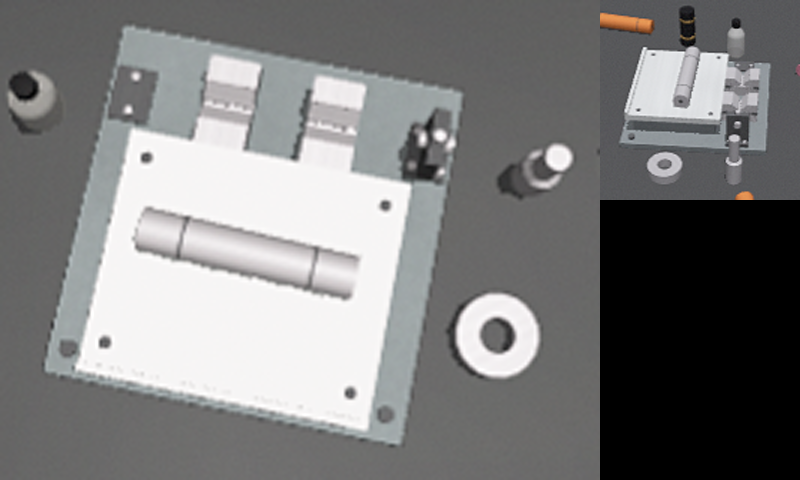

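Run:
```python
from h import *
px=lambda x,y:(190+x/3,175+y/3)
C=[onz("top",px(*p),.054) for p in[(132,130),(412,183),(368,432),(78,370)]]
C=np.array(C);print("corners",C.round(4)); print("sides",[np.linalg.norm(C[i]-C[(i+1)%4]).round(4) for i in range(4)])
tc=C.mean(0); ex=(C[0]-C[3]+C[1]-C[2])[:2]; ey=(C[0]-C[1]+C[3]-C[2])[:2]
print("table_c",tc,"ang ex",np.degrees(np.arctan2(ex[1],ex[0])),"ey-90",np.degrees(np.arctan2(ey[1],ey[0]))-90)
img=cv2.imread("pics/top0.png")
a=np.arctan2(ex[1],ex[0])/2+(np.arctan2(ey[1],ey[0])-np.pi/2)/2
X=np.array([np.cos(a),np.sin(a)]);Y=np.array([-X[1],X[0]])
vc=tc[:2]+.114*X; print("a",a,"vc",vc)
s1=onz("top",px(140,230),.069);s2=onz("top",px(356,276),.069)
print("shaft ends",s1,s2,np.linalg.norm(s1-s2)); m=(s1+s2)[:2]/2
d=(s1-s2)[:2]
print("mid in fixture (rel vc)",(m-vc)@X,(m-vc)@Y,"ang",np.degrees(np.arctan2(d@Y,d@X))-90)
for nm,p,z in[("V+",(229,104),.04),("V-",(332,125),.04),("stopTop",(440,125),.08),("cover",(132,93),.018),("ring",(497,334),.02),("plugtop",(558,157),.095),("bottle",(25,86),.085)]:
    q=onz("top",px(*p),z); print(nm,q.round(3),(q[:2]-vc)@X,(q[:2]-vc)@Y)
```

```text
corners [[ 0.6071  0.0535  0.054 ]
 [ 0.5561 -0.14    0.054 ]
 [ 0.3899 -0.0951  0.054 ]
 [ 0.444   0.0977  0.054 ]]
sides [np.float64(0.2), np.float64(0.1722), np.float64(0.2002), np.float64(0.1689)]
table_c [ 0.49929095 -0.02097021  0.054     ] ang ex -15.135802253278499 ey-90 -15.229104106851196
a -0.2649837965220151 vc [ 0.60931198 -0.05082609]
shaft ends [0.53450624 0.04971776 0.069     ] [ 0.49344996 -0.09438165  0.069     ] 0.14983409724634442
mid in fixture (rel vc) -0.0994688562779702 0.0025322688583658062 ang -0.7206661810287898
V+ [ 0.624 -0.016  0.04 ] 0.005136378658918819 0.03787638309728885
V- [ 0.604 -0.088  0.04 ] 0.004520590687030625 -0.03763128789831725
stopTop [ 0.591 -0.159  0.08 ] 0.010855215781827406 -0.10959954354716084
cover [0.642 0.056 0.018] 0.0037266741505892487 0.11145083768133297
ring [ 0.449 -0.195  0.02 ] -0.11717256652307644 -0.18102834383716646
plugtop [ 0.561 -0.234  0.095] 0.0014933569116742096 -0.18949926310843979
bottle [0.637 0.122 0.085] -0.019083001512689345 0.17413543833100978
```

Shaft candidates in the top view are grey (272,259), pink (227,134), brown (319,131), orange (428,228) and orange (138,323). There are also pale rods in the blue box, at (228,72) in the side view. I choose the grey one lying on the table, and the crop confirms it. The stop post is at (333,223), so it stands on the -y end. The seat cover is at (234,206), on the +y end. The lip adds a few mm to the table's measured x extent, so I shift v_center by +4 mm to agree with the V grooves.

```bash
cat >> h.py <<'E'
A=-0.265; X=np.array([np.cos(A),np.sin(A)]);Y=np.array([-X[1],X[0]]); VC=np.array([.6132,-.0519])
def state():
    s=robot.observe(); p=s["tool_pos"]; f=s["contact_force"]
    print("t",round(s["time"],2),"fix",((p[:2]-VC)@X).round(4),((p[:2]-VC)@Y).round(4),"z",p[2].round(4),"F X,Y,Z",(f[:2]@X).round(1),(f[:2]@Y).round(1),f[2].round(1),"open",round(s["opening"],4),"J6",s["qpos"][5].round(2))
def go(fx,fy,z):
    s=robot.observe(); M=R.from_euler('xyz',s["tool_rot"]).as_matrix()
    tz=np.r_[Y,0]; tz=tz*np.sign(tz@M[:,2]); tx=np.array([0,0,-1.]); T=np.c_[tx,np.cross(tz,tx),tz]
    w=R.from_matrix(M.T@T).as_rotvec(); P=np.r_[VC+fx*X+fy*Y,z]
    print("go",(M.T@(P-s["tool_pos"])).round(4),"twist",w.round(3))
E
python3 - <<'E'
from h import *
state();go(-.15,.002,.2);go(-.15,.002,.087);print(R.from_euler('xyz',robot.observe()["tool_rot"]).as_matrix().round(2))
E
```

```text
t 0.1 fix -0.3057 -0.5412 z 0.2511 F X,Y,Z -0.6 0.0 0.0 open 0.0919 J6 -0.15
go [ 0.0517  0.438  -0.3569] twist [ 0.608 -0.001  0.   ]
go [ 0.1647  0.438  -0.3567] twist [ 0.608 -0.001  0.   ]
[[-0.    0.94  0.34]
 [ 0.    0.34 -0.94]
 [-1.    0.   -0.  ]]
```

```bash
python3 -m creep '[{"translation":[0,0.04,-0.033],"twist":[0.06,0,0],"hand":100},{"translation":[0.01,0.077,-0.063],"twist":[0.12,0,0],"hand":100},{"translation":[0.015,0.114,-0.093],"twist":[0.18,0,0],"hand":100},{"translation":[0.02,0.15,-0.122],"twist":[0.24,0,0],"hand":100},{"translation":[0.02,0.187,-0.152],"twist":[0.3,0,0],"hand":100}]'; python3 -c "
from h import *
state();go(-.15,.002,.2)"
```

```text
time: 0.6
tool_pos: [0.3017, -0.2861, 0.2306]
tool_rot: [-2.772, 1.568, 1.98]
contact_force: [1.1, -0.4, -0.3]
opening: 0.0916
t 0.6 fix -0.2393 -0.3076 z 0.2306 F X,Y,Z 1.1 -0.1 -0.3 open 0.0916 J6 0.59
go [ 0.0311  0.1781 -0.2684] twist [ 0.305 -0.003  0.001]
```

```bash
python3 -m creep '[{"translation":[0,0.027,-0.041],"twist":[0.06,0,0],"hand":100},{"translation":[0.005,0.053,-0.08],"twist":[0.12,0,0],"hand":100},{"translation":[0.01,0.08,-0.121],"twist":[0.18,0,0],"hand":100},{"translation":[0.02,0.107,-0.161],"twist":[0.24,0,0],"hand":100},{"translation":[0.02,0.133,-0.2],"twist":[0.3,0,0],"hand":100}]'; python3 -c "
from h import *
state();go(-.15,.002,.15);go(-.15,.002,.087)"
```

```text
time: 1.1
tool_pos: [0.4266, -0.0786, 0.2099]
tool_rot: [-2.13, 1.566, 2.32]
contact_force: [1.2, -0.8, 0.3]
opening: 0.0919
t 1.1 fix -0.1731 -0.0747 z 0.2099 F X,Y,Z 1.3 -0.4 0.3 open 0.0919 J6 1.47
go [ 0.06    0.0235 -0.0765] twist [ 0.002 -0.002  0.004]
go [ 0.123   0.0238 -0.0763] twist [ 0.002 -0.002  0.004]
```

```bash
python3 -m creep '[{"translation":[0,0.01,-0.04],"twist":[0,0,0],"hand":100},{"translation":[0.02,0.023,-0.076],"twist":[0,0,0],"hand":100},{"translation":[0.06,0.023,-0.076],"twist":[0,0,0],"hand":100},{"translation":[0.095,0.023,-0.076],"twist":[0,0,0],"hand":100},{"translation":[0.095,0.023,-0.076],"twist":[0,0,0],"hand":100}]'; python3 -c "
from h import *
snap('top','t1');a=snap('side','s1')
cv2.imwrite('pics/s1c.png',cv2.resize(a[130:300,160:340],None,fx=3,fy=3))
state();go(-.15,.002,.087)"
```

```text
time: 1.6
tool_pos: [0.4652, -0.0099, 0.1112]
tool_rot: [-1.694, 1.557, 2.756]
contact_force: [-0.8, -0.2, -0.0]
opening: 0.0915
t 1.7 fix -0.1507 0.0015 z 0.1153 F X,Y,Z -0.6 0.8 0.1 open 0.0919 J6 1.64
go [ 0.0283  0.0008 -0.0004] twist [ 0.002 -0.002  0.005]
```

View pics/s1c.png

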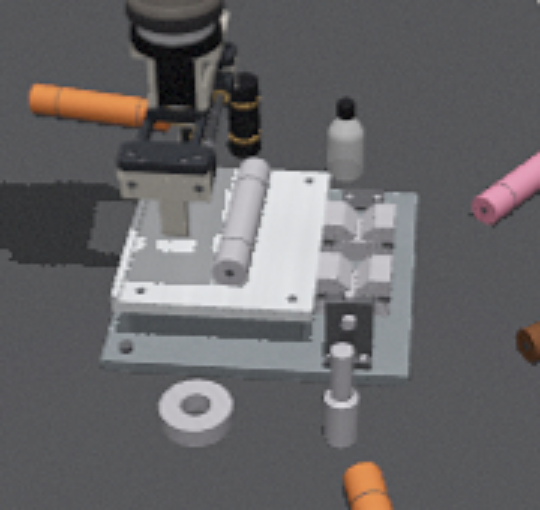

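The gripper hangs over the table behind the shaft. Its finger is at about crop pixel (175,215) and the shaft at (240,220), so it can descend without touching anything.

```bash
python3 -m creep '[{"translation":[0.02,0,0],"twist":[0,0,0],"hand":100},{"translation":[0.028,0,0],"twist":[0,0,0.005],"hand":100},{"translation":[0.028,0.004,0],"twist":[0,0,0.005],"hand":100},{"translation":[0.028,0.01,0],"twist":[0,0,0.005],"hand":100},{"translation":[0.028,0.016,0],"twist":[0,0,0.005],"hand":100}]'; python3 -c "
from h import *
state();go(-.12,.002,.087)"
```

```text
time: 2.2
tool_pos: [0.4849, -0.0154, 0.0883]
tool_rot: [2.427, 1.567, 0.593]
contact_force: [-0.2, -0.7, 0.1]
opening: 0.092
t 2.2 fix -0.1334 0.0016 z 0.0883 F X,Y,Z 0.0 -0.7 0.1 open 0.092 J6 1.64
go [ 0.0014  0.0134 -0.0004] twist [ 0.002 -0.003 -0.002]
```

```bash
python3 -m creep '[{"translation":[0.001,0.006,0],"twist":[0,0,0],"hand":100},{"translation":[0.001,0.012,0],"twist":[0,0,0],"hand":100},{"translation":[0.001,0.018,0],"twist":[0,0,0],"hand":100},{"translation":[0.001,0.023,0],"twist":[0,0,0],"hand":100},{"translation":[0.001,0.028,0],"twist":[0,0,0],"hand":100}]';python3 -m creep '[{"translation":[0,0.005,0],"twist":[0,0,0],"hand":100},{"translation":[0,0.01,0],"twist":[0,0,0],"hand":100},{"translation":[0,0.015,0],"twist":[0,0,0],"hand":100},{"translation":[0,0.02,0],"twist":[0,0,0],"hand":100},{"translation":[0,0.025,0],"twist":[0,0,0],"hand":100}]'; python3 -c "
from h import *
state();go(-.03,.002,.087)
a=snap('top','t2');cv2.imwrite('pics/t2c.png',cv2.resize(a[165:335,190:390],None,fx=3,fy=3,interpolation=2))"
```

```text
time: 2.7
tool_pos: [0.5123, -0.0228, 0.0874]
tool_rot: [2.458, 1.568, 0.624]
contact_force: [-0.7, 0.1, 0.7]
opening: 0.0919
time: 3.2
tool_pos: [0.5368, -0.0294, 0.0874]
tool_rot: [2.484, 1.568, 0.65]
contact_force: [-0.5, 0.2, 1.0]
opening: 0.0921
t 3.2 fix -0.0796 0.0017 z 0.0874 F X,Y,Z -0.5 0.1 1.0 open 0.0921 J6 1.63
go [ 0.0005  0.0496 -0.0002] twist [ 0.002 -0.003 -0.002]
```

View pics/t2c.png

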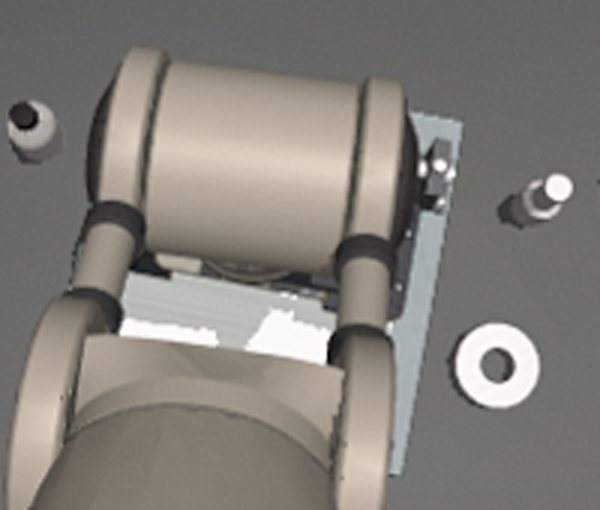

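The arm hides the fixture in this view, so I'll use the side camera from here on. The forces are tiny, so I'll keep pushing.

```bash
python3 -m creep '[{"translation":[0,0.005,0],"twist":[0,0,0],"hand":100},{"translation":[0,0.01,0],"twist":[0,0,0],"hand":100},{"translation":[0,0.015,0],"twist":[0,0,0],"hand":100},{"translation":[0,0.02,0],"twist":[0,0,0],"hand":100},{"translation":[0,0.025,0],"twist":[0,0,0],"hand":100}]'; python3 -m creep '[{"translation":[0,0.004,0],"twist":[0,0,0],"hand":100},{"translation":[0,0.008,0],"twist":[0,0,0],"hand":100},{"translation":[0,0.011,0],"twist":[0,0,0],"hand":100},{"translation":[0,0.014,0],"twist":[0,0,0],"hand":100},{"translation":[0,0.015,0],"twist":[0,0,0],"hand":100}]';python3 -c "
from h import *
state();go(-.03,.002,.087)
a=snap('side','s3');cv2.imwrite('pics/s3c.png',cv2.resize(a[150:300,180:340],None,fx=4,fy=4,interpolation=2))"
```

```text
time: 3.75
tool_pos: [0.5622, -0.0363, 0.0876]
tool_rot: [2.247, 1.567, 0.413]
contact_force: [-0.1, -0.1, 0.1]
opening: 0.0917
time: 4.25
tool_pos: [0.5771, -0.0403, 0.0876]
tool_rot: [2.185, 1.566, 0.351]
contact_force: [-0.2, 0.4, -0.1]
opening: 0.0918
t 4.25 fix -0.0379 0.0017 z 0.0876 F X,Y,Z -0.3 0.3 -0.1 open 0.0918 J6 1.63
go [ 0.0006  0.0079 -0.0003] twist [ 0.002 -0.003 -0.004]
```

View pics/s3c.png

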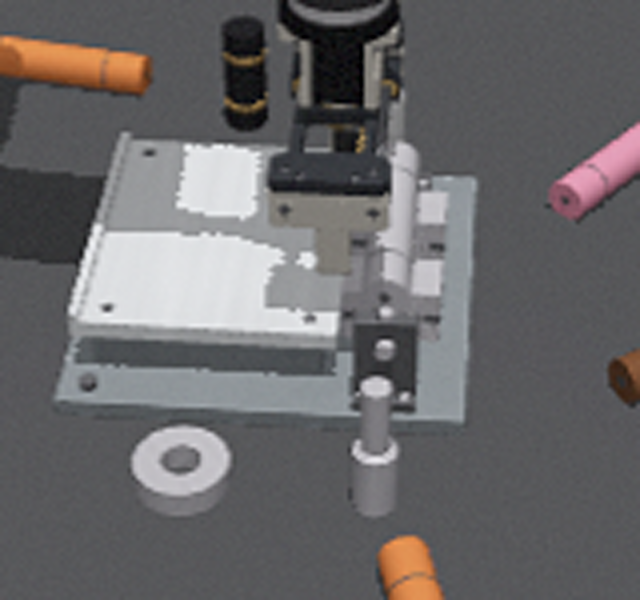

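The shaft appears to lie in line with the stop pin: its end is at crop pixel (387,298) and the pin at (385,345). It has left the finger, so it looks dropped in. Next I back off, lift, shut the hand and move over to the free end.

```bash
python3 -m creep '[{"translation":[0,-0.012,0],"twist":[0,0,0],"hand":100},{"translation":[-0.03,-0.012,0],"twist":[0,0,0],"hand":0},{"translation":[-0.07,-0.012,0],"twist":[0,0,0],"hand":0},{"translation":[-0.07,0.005,-0.045],"twist":[0,0,0],"hand":0},{"translation":[-0.07,0.02,-0.085],"twist":[0,0,0],"hand":0}]' 10; python3 -m creep '[{"translation":[0,0.018,-0.04],"twist":[0,0,0],"hand":0},{"translation":[0,0.018,-0.04],"twist":[0,0,0],"hand":0},{"translation":[0,0.018,-0.04],"twist":[0,0,0],"hand":0},{"translation":[0,0.018,-0.04],"twist":[0,0,0],"hand":0},{"translation":[0,0.018,-0.04],"twist":[0,0,0],"hand":0}]';python3 -c "
from h import *
state();go(0,.12,.083)
a=snap('side','s4');b=snap('top','t4')
c=np.hstack([cv2.resize(x,(400,400),interpolation=2) for x in(a[150:290,200:340],b[160:320,200:360])])
cv2.imwrite('pics/c4.png',c)"
```

```text
time: 4.8
tool_pos: [0.6196, 0.0367, 0.1602]
tool_rot: [2.002, 1.563, 0.166]
contact_force: [0.7, 0.2, -0.1]
opening: 0.0643
time: 5.3
tool_pos: [0.6469, 0.0695, 0.1605]
tool_rot: [1.991, 1.563, 0.154]
contact_force: [0.8, -0.5, -0.2]
opening: 0.0244
t 5.3 fix 0.0008 0.126 z 0.1605 F X,Y,Z 0.9 -0.3 -0.2 open 0.0244 J6 1.83
go [ 0.0775 -0.0013  0.0062] twist [-0.002 -0.003 -0.007]
```

View pics/c4.png

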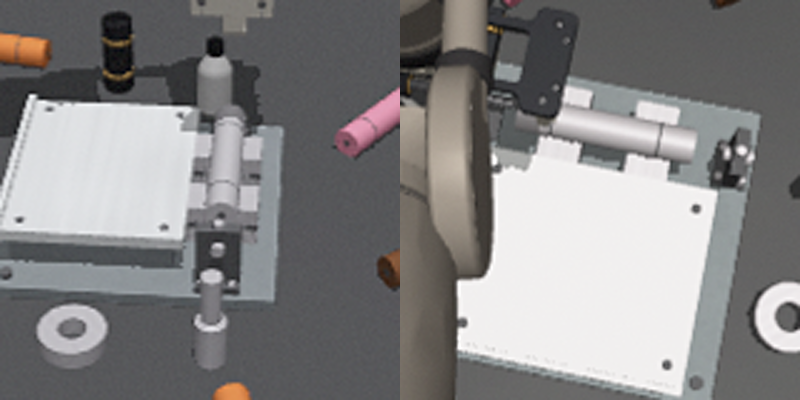

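The shaft is seated in both Vs, with its free end at about (535,118) in the right half. The stop is at (735,150). Next I finish closing the hand, then go down beyond the end face.

```bash
python3 -m creep '[{"translation":[0,-0.001,0.006],"twist":[0,0,0],"hand":0},{"translation":[0,-0.001,0.006],"twist":[0,0,0],"hand":0},{"translation":[0,-0.001,0.006],"twist":[0,0,0],"hand":0},{"translation":[0.03,-0.001,0.006],"twist":[0,-0.003,-0.007],"hand":0},{"translation":[0.06,-0.001,0.006],"twist":[0,-0.003,-0.007],"hand":0}]'; python3 -c "
from h import *
state();go(0,.12,.083)
q=onz('top',(314.8,218),.061);print('end -y',(q[:2]-VC)@X,(q[:2]-VC)@Y)"
```

```text
time: 5.9
tool_pos: [0.6459, 0.0641, 0.1011]
tool_rot: [1.9, 1.567, 0.062]
contact_force: [-0.6, 0.6, -1.2]
opening: 0.0006
t 5.9 fix 0.0012 0.1205 z 0.1011 F X,Y,Z -0.7 0.5 -1.2 open 0.0006 J6 1.82
go [ 0.0181 -0.0013  0.0005] twist [-0.002 -0.001 -0.003]
end -y -0.0007819537400591096 -0.06692239607926245
```

```bash
python3 -m creep '[{"translation":[0.018,-0.001,0],"twist":[0,0,0],"hand":0},{"translation":[0.018,-0.001,0.004],"twist":[0,0,0],"hand":0},{"translation":[0.018,-0.001,0.009],"twist":[0,0,0],"hand":0},{"translation":[0.018,-0.001,0.014],"twist":[0,0,0],"hand":0},{"translation":[0.018,-0.001,0.018],"twist":[0,0,0],"hand":0}]'; python3 -c "
from h import *
state();go(0,.07,.083)"
python3 -m creep '[{"translation":[0,0,0.003],"twist":[0,0,0],"hand":0},{"translation":[0,0,0.006],"twist":[0,0,0],"hand":0},{"translation":[0,0,0.009],"twist":[0,0,0],"hand":0},{"translation":[0,0,0.012],"twist":[0,0,0],"hand":0},{"translation":[0,0,0.015],"twist":[0,0,0],"hand":0}]'; python3 -c "
from h import *
state();go(0,.07,.083)
a=snap('side','s5');b=snap('top','t5')
c=np.hstack([cv2.resize(x,(400,400),interpolation=2) for x in(a[150:290,200:340],b[160:320,200:360])])
cv2.imwrite('pics/c5.png',c)"
```

```text
time: 6.4
tool_pos: [0.6409, 0.0462, 0.0846]
tool_rot: [1.832, 1.565, -0.006]
contact_force: [0.0, -0.3, 0.4]
opening: 0.0003
t 6.4 fix 0.0011 0.102 z 0.0846 F X,Y,Z 0.1 -0.3 0.4 open 0.0003 J6 1.79
go [ 0.0016 -0.001   0.032 ] twist [-0.002 -0.002 -0.006]
time: 6.9
tool_pos: [0.6378, 0.0331, 0.0855]
tool_rot: [2.063, 1.562, 0.225]
contact_force: [1.8, 5.1, 2.7]
opening: 0.0002
t 6.9 fix 0.0015 0.0885 z 0.0855 F X,Y,Z 0.4 5.4 2.7 open 0.0002 J6 1.77
go [ 0.0024 -0.0015  0.0185] twist [-0.002 -0.004 -0.008]
```

View pics/c5.png

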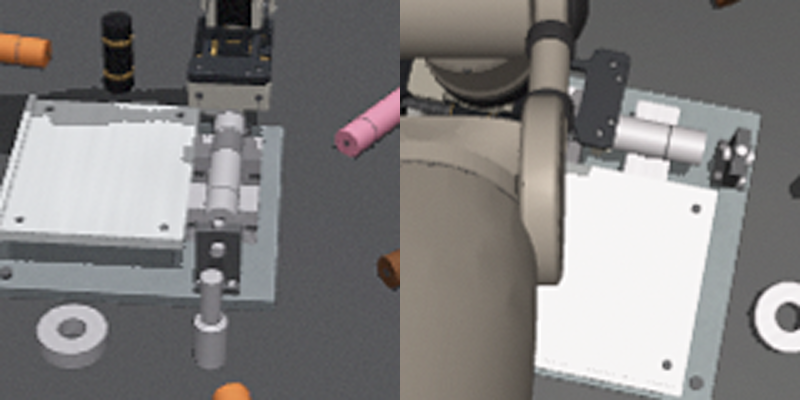

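The shaft is sliding: its stop-side end has moved from 687 to about 702, with roughly 5 N of push. I'll correct the small upward drift and continue.

```bash
python3 -m creep '[{"translation":[0.001,0,0.003],"twist":[0,-0.002,-0.004],"hand":0},{"translation":[0.0025,-0.001,0.006],"twist":[0,-0.004,-0.008],"hand":0},{"translation":[0.0025,-0.001,0.009],"twist":[0,-0.004,-0.008],"hand":0},{"translation":[0.0025,-0.001,0.011],"twist":[0,-0.004,-0.008],"hand":0},{"translation":[0.0025,-0.001,0.013],"twist":[0,-0.004,-0.008],"hand":0}]'; python3 -c "
from h import *
state();go(0,.07,.083)"
```

```text
time: 7.5
tool_pos: [0.6351, 0.0224, 0.0849]
tool_rot: [2.274, 1.565, 0.436]
contact_force: [3.1, 9.1, 6.6]
opening: 0.0006
t 7.5 fix 0.0017 0.0774 z 0.0849 F X,Y,Z 0.6 9.6 6.6 open 0.0006 J6 1.75
go [ 0.0019 -0.0017  0.0074] twist [-0.002 -0.004 -0.004]
```

```bash
python3 -m creep '[{"translation":[0,0,0.002],"twist":[0,0,0],"hand":0},{"translation":[0,0,0.004],"twist":[0,0,0],"hand":0},{"translation":[0,0,0.0055],"twist":[0,0,0],"hand":0}]'; python3 -c "
from h import *
state()"
```

```text
time: 7.8
tool_pos: [0.6338, 0.0177, 0.0851]
tool_rot: [2.369, 1.564, 0.531]
contact_force: [1.1, 6.4, 2.5]
opening: 0.0005
t 7.8 fix 0.0017 0.0726 z 0.0851 F X,Y,Z -0.6 6.5 2.5 open 0.0005 J6 1.74
```

```bash
python3 -m creep '[{"translation":[0,0,0.0015],"twist":[0,0,0],"hand":0},{"translation":[0,0,0.003],"twist":[0,0,0],"hand":0}]'; python3 -c "
from h import *
state()
a=snap('side','s6');b=snap('top','t6')
c=np.hstack([cv2.resize(x,(400,400),interpolation=2) for x in(a[180:260,240:320],b[190:250,290:350])])
cv2.imwrite('pics/c6.png',c)"
```

```text
time: 8.0
tool_pos: [0.6331, 0.0152, 0.0852]
tool_rot: [2.434, 1.563, 0.596]
contact_force: [0.6, 5.2, 0.9]
opening: 0.0006
t 8.0 fix 0.0017 0.07 z 0.0852 F X,Y,Z -0.8 5.2 0.9 open 0.0006 J6 1.74
```

View pics/c6.png

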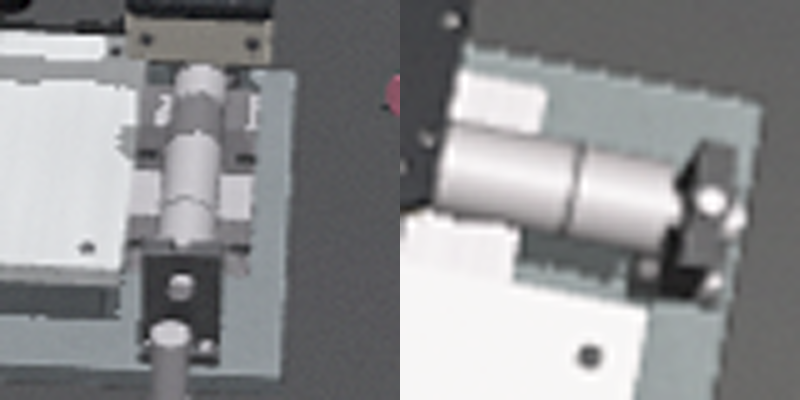

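The end is within a few mm of the pin, at about (682,205) against the post at 695 in the right half. I continue in 1 mm steps until the force jumps.

```bash
for k in 1; do python3 -m creep '[{"translation":[0,0,0.001],"twist":[0,0,0],"hand":0},{"translation":[0,0,0.002],"twist":[0,0,0],"hand":0}]'; python3 -c "
from h import *
state()"; done; python3 -m creep '[{"translation":[0,0,0.001],"twist":[0,0,0],"hand":0}]'; python3 -c "
from h import *
state()"
```

```text
time: 8.3
tool_pos: [0.633, 0.0149, 0.0853]
tool_rot: [2.597, 1.56, 0.759]
contact_force: [2.9, 13.3, -0.2]
opening: 0.0005
t 8.3 fix 0.0017 0.0696 z 0.0853 F X,Y,Z -0.6 13.6 -0.2 open 0.0005 J6 1.73
time: 8.4
tool_pos: [0.633, 0.015, 0.0853]
tool_rot: [2.661, 1.559, 0.823]
contact_force: [1.0, 5.9, -0.6]
opening: 0.0008
t 8.4 fix 0.0016 0.0698 z 0.0853 F X,Y,Z -0.6 6.0 -0.6 open 0.0008 J6 1.73
```

Motion stopped at fy = 0.0696, against a predicted 0.070, and the force jumped. I'll press once more to confirm contact.

```bash
python3 -m creep '[{"translation":[0,0,0.0015],"twist":[0,0,0],"hand":0},{"translation":[0,0,0.003],"twist":[0,0,0],"hand":0},{"translation":[0,0,0.003],"twist":[0,0,0],"hand":0}]'; python3 -c "
from h import *
state()"
```

```text
time: 8.7
tool_pos: [0.633, 0.0147, 0.0855]
tool_rot: [2.742, 1.554, 0.904]
contact_force: [4.5, 13.2, 0.7]
opening: 0.0004
t 8.7 fix 0.0016 0.0695 z 0.0855 F X,Y,Z 0.8 13.9 0.7 open 0.0004 J6 1.73
```

It's firmly stopped at about 13.9 N with no travel. Now I retreat straight back along the axis, lift and move clear for a check.

```bash
python3 -m creep '[{"translation":[0,0,-0.008],"twist":[0,0,0],"hand":0},{"translation":[0,0,-0.03],"twist":[0,0,0],"hand":0},{"translation":[-0.03,0,-0.04],"twist":[0,0,0],"hand":0},{"translation":[-0.08,0,-0.04],"twist":[0,0,0],"hand":0},{"translation":[-0.12,0,-0.04],"twist":[0,0,0],"hand":0}]';python3 -m creep '[{"translation":[0,-0.03,-0.04],"twist":[0,0,0],"hand":0},{"translation":[0,-0.06,-0.08],"twist":[0,0,0],"hand":0},{"translation":[0,-0.09,-0.12],"twist":[0,0,0],"hand":0},{"translation":[0,-0.12,-0.16],"twist":[0,0,0],"hand":0},{"translation":[0,-0.12,-0.16],"twist":[0,0,0],"hand":0}]'; python3 -c "
from h import *
state()
a=snap('side','s7');b=snap('top','t7')
c=np.hstack([cv2.resize(x,(400,400),interpolation=2) for x in(a[150:290,200:340],b[180:260,270:350])])
cv2.imwrite('pics/c7.png',c)"
```

```text
time: 9.2
tool_pos: [0.6422, 0.0515, 0.2078]
tool_rot: [2.706, 1.555, 0.868]
contact_force: [1.2, 0.6, -0.1]
opening: 0.0008
time: 9.7
tool_pos: [0.5659, 0.2424, 0.2093]
tool_rot: [2.796, 1.556, 0.964]
contact_force: [0.9, -0.8, -0.1]
opening: 0.0004
t 9.7 fix -0.1227 0.2717 z 0.2093 F X,Y,Z 1.1 -0.5 -0.1 open 0.0004 J6 2.1
```

View pics/c7.png

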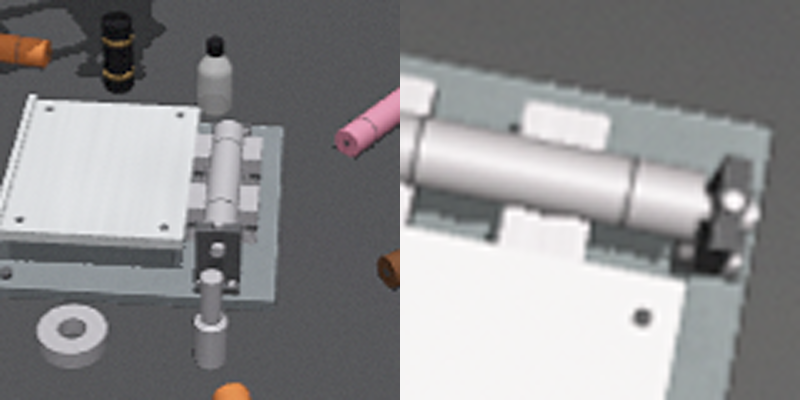

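The shaft is seated in both Vs and its end meets the pin, at about (710,203) in the right half. The gauges, bottle and barrel are where they were, and the arm is clear.

```bash
python3 -c "
from h import *
q=onz('top',(270+310*.2,180+203*.2),.061);print('end -y',(q[:2]-VC)@X,(q[:2]-VC)@Y)
robot.hand_in();state()"
```

```text
end -y 0.0008175142987237524 -0.10332052910998367
the job is handed in; nothing more can be done
the job is handed in; nothing more can be done
```

The shaft is seated in both V-blocks with its end face against the stop pin, and the job is handed in at about 10 s of the 45 s allowed. I rolled it along the table with the open fingers until it dropped into the Vs. Then I pushed it endwise with the shut fingers; it was never gripped or lifted.

**Contact with the pin:** the finger stopped 69.5 mm along the V line from v_center, where about 70 mm was expected. Pressing again raised the force to about 14 N with almost no further movement (about 0.3 mm).

**Last pictures:** they show the shaft in both Vs, its end meeting the pin, and the gauges, bottle and barrel where they stood. The arm was clear.

**Disagreement:** the last camera reading of the shaft's stop-side end was 103 mm from v_center, where 99 mm was expected. I put this down to pixel size and calibration error, and relied on the force instead. I also did not measure again, after the fingers drew back, that the shaft still touches the pin; I judged that only from the picture.

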